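# Lock the produce tray with the snap hook

### The arm

A 6-joint arm with a two-finger parallel gripper is mounted at the origin on the work surface. World frame = base frame: x ahead of the robot, y to its left, z up, the work surface at z = 0. Lengths are in m, angles in rad, forces in N, time in s.
With the tool pointing down it reaches from about 0.325 to 0.9 m from the base axis. Payload 6.1 kg.
Tool frame: the origin (TCP) lies midway between the tips of the shut fingers; the grasp point (between the pads) lies 19 mm behind it; z points along the fingers, y is the line along which they close (so a half turn about z gives the same grasp; the last joint's range is limited). The gripper opens to 87 mm and grips with 3 to 60 N. Pads are 19 mm wide; open, the fingers measure 117 mm over their backs; the gripper's body (75 mm by 190 mm) begins 51 mm behind the grasp point.
Start: joints at [1.042, 0.22, 1.526, -0, 1.395, -0.126], TCP at [0.245, 0.575, 0.223] pointing down, gripper open.
Joint ranges: [-2.98, 2.98], [-0.91, 2.08], [0.09, 2.57], [-1.24, 4.39], [0.2, 2.65], [-2.68, 2.68]. Speed limits (rad/s): [2.57, 2.57, 3.01, 3.14, 3.14, 3.14].

### API

Orientations are given as [roll, pitch, yaw] about the fixed x, y, z axes, in that order (R = Rz(yaw) Ry(pitch) Rx(roll)).
In Python, from workcell import robot gives the robot as it stands.
- The arm moves only by the shell command python3 -m crank 'ROWS'. ROWS is a JSON object of lists of equal length, an entry for each row: "angular": the turn, a rotation vector about the tool's x, y, z normalised to -1 to 1, where 1 is 90 degrees, a list of three; "linear": the shift along the tool's x, y, z normalised to -1 to 1, where 1 is 0.03 m, a list of three; "hand": the gripper command: -1 is shut, 1 is fully open, values between are in proportion. A call has 1 to 12 rows; each row shifts and turns the commanded pose from where the row before left it, along the tool's axes as they then stand; what a row does not reach is not made up. A row lasts 1/8 s, in which the tool goes at most 62.5 mm and 10.7 degrees, less where a joint would pass 70% of its speed; a pose out of reach is approached as far as the arm can. A call with a number of a shift or a turn outside -1 to 1 is refused whole. A call with a gripper value outside its range is refused whole. The fingers move at their own pace and stop on an object; the grip force is fixed at half the most. Time passes only in rows, so rows that do not move let the fingers close. It gives the time, the measured TCP pose, the force, the opening and the grip force at its end, in the units of the state.
- robot.get_obs(): the state, without advancing time (a new reading comes with each control period).
- robot.grab_frame(name): name is "side" or "top" or "wrist"; returns a dict with "image" (384x512x3 uint8, red, green, blue), "range_z" (384x512 float32, m along the optical axis (not along the pixel's ray), 0 where there is no reading), "vertical_fov" (degrees; the focal length in pixels is half the picture's height over the tangent of half this angle, whatever the lens; pixels are square), "cx", "cy" (the principal point, pixels), "world_from_camera" (4x4, takes a point from camera to world coordinates). Camera axes: x right, y down, z forward; pixel columns grow to the right and rows downward; lengths in m; the calibration is good to about 2 mm. A picture is of the moment at which its call begins.
- robot.finish_job(): hands the job in; it is judged then, once.
Trained networks look in the newest picture that a camera, given by its name, has taken for a name from the list of things; names that differ only in an ending like _2 or _b are one class to them, and where a whole thing is asked for, a point or a joint stands for the part that bears it (a point fixed in the world has none). Each returns a list of dicts, best first, with "score" (0 to 1); they miss things now and then, are a little off and sometimes report something else, mostly with a low value. They report only what shows in the picture. A call takes as long as a camera call. They do not tell look-alikes from the thing itself.
- robot.look_for(camera, label): "extent" ([left, top, width, height] in pixels, round what is visible of it).
- robot.trace(camera, label): "region" (384x512 bool, what is visible of it) and "extent" ([left, top, width, height] in pixels, round what is visible of it).
- robot.pinpoint(camera, label): "location" ([column, row] in pixels: a listed point, or the origin of a listed thing).
The state is a dict: "time_s": time; "q": joint angles; "dq": joint speeds; "joint_efforts": joint torques, N m; "tcp_pos": TCP position; "orientation": TCP orientation; "force": force on the tool from outside, world axes, zero at the start; "torque": the same for the moment, N m; "width": finger opening in m; "grasp_force": force on a finger pad.
Only numpy, scipy, OpenCV 4.12 (cv2) and the standard library are available. Lean on these libraries where they do the work, as an engineer would, in place of code of your own. Each camera call takes 0.05 s, during which the arm holds its last target. There are 200 camera calls.

### The job

Lock the blue produce tray: take the orange-handled snap hook from the bench and push it, mouth first and level just above the steel sill, onto either leg of the staple until the red gate flicks shut behind the leg; let the leg open the gate, never the fingers. Then tug the hook straight back so that the leg bears on the shut gate with a steady pull of about 10 N for half a second to prove it locked, and let go, leaving the hook lying flat on the sill with the leg inside it. Go gently: never load the staple with more than about 20 N, and leave the groceries and tools around it where they are.

Things in the scene. Friction and masses are not known exactly. Their poses are not given: they have to be found in the camera images.
- hook_grip (a point): Centre of the hook's orange grip block, 46 long (x) x 26 wide (y) x 46 high (z) mm, 23 mm above the hook's underside; grasp it from above across y. x points out through the hook's mouth, z up. The hook starts lying on the bench, weighs about 0.3 kg; its steel jaw lies ahead of the block.
- hook_seat (a point): Inside the jaw on its centre line, 56 mm ahead (x) of hook_grip and 17 mm lower, same axes: the leg's axis is about here when the gate has just snapped. The jaw is a level C of 12 mm round bar, arm faces at y = -10 and +10 mm, crown face 6.5 mm behind this point, so a leg bottoms 1.5 mm behind it. Arms flare from x = +31 to tips at x = +48 (60 mm wide).
- gate_pivot (a point): Pivot of the 6 mm thick red gate: 26 mm ahead of hook_seat, 13 mm to its +y side. Shut, the gate spans the mouth from here to the other arm, 5 mm further back there. A leg pushed in swings it inwards (about 6 N); it snaps shut when the leg's axis is 19 to 26 mm behind the pivot (off-centre matters). Tugged back, the leg stops on the shut gate about 12 mm behind the pivot.
- gate (a joint): Angle (rad) of the red sprung gate: 0 = shut, grows as it is pushed inwards, 1.45 at most. It springs shut by itself and cannot open outwards.
- slot_left (a point): Middle of the left (+y) slot in the sill, 12 mm above the bench (6 mm above the sill). x points away from the robot into the tray: push the hook this way. The left staple leg, a rigid upright 10 mm round bar, stands in this slot on its centre line, but clamped anywhere from 9 mm nearer to 9 mm farther along x: it must be seen or felt.
- slot_right (a point): Middle of the right (-y) slot, 50 mm from the left one, same height and axes. The staple's other leg stands here, shifted along x exactly as the left one. The dark steel staple is an upright U, 52 mm high over the bench, square to x; it does not move under the forces allowed.
- crate: Fixed blue produce tray holding squash, with a flat steel sill in front carrying the staple. Origin midway between the two slots at bench level, x away from the robot into the tray, y left, z up. The sill is 6 mm thick, from x = -125 to +75 mm, y = -80 to +80 mm; the tray's front wall stands at x = +75 mm, 55 mm high (squash up to about 85 mm).
There are look-alikes about, which are no part of the job. What is shaped like the part that bears hook_grip but purple or turquoise is not meant.

How it is judged:
On the way, in this order (a step that is already met when the one before it is completed fails the run):
1. the hook has gone over a staple leg, deep enough for the leg to be inside, and the gate has snapped shut behind it (((x of slot_left in the frame of hook_grip between 0.044 and 0.0728 m and y of slot_left in the frame of hook_grip between -0.01 and 0.01 m and z of slot_left in the frame of hook_grip between -0.04 and 0.01 m) or (x of slot_right in the frame of hook_grip between 0.044 and 0.0728 m and y of slot_right in the frame of hook_grip between -0.01 and 0.01 m and z of slot_right in the frame of hook_grip between -0.04 and 0.01 m)) and value of joint gate below 0.15 rad), for 0.05 s.
2. tugged back: the leg bears on the shut gate with more than 7 N for 0.3 s (((x of slot_left in the frame of hook_grip between 0.044 and 0.085 m and y of slot_left in the frame of hook_grip between -0.01 and 0.01 m and z of slot_left in the frame of hook_grip between -0.04 and 0.01 m) or (x of slot_right in the frame of hook_grip between 0.044 and 0.085 m and y of slot_right in the frame of hook_grip between -0.01 and 0.01 m and z of slot_right in the frame of hook_grip between -0.04 and 0.01 m)) and value of joint gate below 0.15 rad and contact force between gate and crate above 7 N), for 0.3 s.
At the end, for the whole second after the job is handed in: The hook is still on the staple leg (the middle of that leg's slot lies 44 to 85 mm ahead of the grip centre and within 10 mm sideways), the gate is shut (below 0.15 rad), and the hook lies flat (within 0.12 rad, grip centre below 35 mm) and still (below 0.02 m/s) on the sill (((x of slot_left in the frame of hook_grip between 0.044 and 0.085 m and y of slot_left in the frame of hook_grip between -0.01 and 0.01 m and z of slot_left in the frame of hook_grip between -0.04 and 0.01 m) or (x of slot_right in the frame of hook_grip between 0.044 and 0.085 m and y of slot_right in the frame of hook_grip between -0.01 and 0.01 m and z of slot_right in the frame of hook_grip between -0.04 and 0.01 m)) and value of joint gate below 0.15 rad and angle between hook_grip's own z axis and vertical below 0.12 rad and height (world z) of hook_grip below 0.035 m and linear speed of hook below 0.02 m/s); the robot touches nothing.
It fails at once if the hook and the tray's staple or sill are pressed together with more than 25 N (contact force between hook and crate above 25 N).
It fails at once if the fingers touch the gate (contact force between the fingers and gate above 0.5 N).
It fails at once if a grocery or tool around the tray is moved by more than 20 mm (distance of any of tuna_tin, bean_tin, stock_box, squash, oat_jar, cereal_box, tape_stand from where it was at the start of the episode above 0.02 m).
It also fails if it takes over 64 s, if anything falls off the work surface, if the arm or the gripper's body presses on something with over 40 N, if the wrist force passes 120 N, or if a joint passes its speed limit or range.

## Working session

There is one attempt and no reset: what is moved stays moved. The work goes in short steps, Python scripts to look and compute and a shell command to move; the robot and the scene stay as the last step left them, time stands still between calls to the robot, and variables do not carry over. Pictures are saved under pics/ and viewed, at most 10 in all, crops included, and the job is handed in when it is done.

```bash
mkdir -p pics; ls
cat > h.py <<'E'
import numpy as np, cv2
from workcell import robot
def grab(n,f=None):
    d=robot.grab_frame(n)
    if f: cv2.imwrite('pics/'+f,cv2.cvtColor(d['image'],cv2.COLOR_RGB2BGR))
    return d
def foc(d): return 192/np.tan(np.radians(d['vertical_fov'])/2)
def pt(d,u,v,z=None):
    """pixel -> world by depth, or by intersecting plane world z"""
    f=foc(d);r=np.array([(u-d['cx'])/f,(v-d['cy'])/f,1]);T=d['world_from_camera']
    if z is None: s=d['range_z'][int(round(v)),int(round(u))]
    else: s=(z-T[2,3])/(T[:3,:3]@r)[2]
    return T[:3,:3]@(r*s)+T[:3,3]
def pc(d):
    f=foc(d);v,u=np.mgrid[:384,:512];z=d['range_z']
    P=np.stack([(u-d['cx'])/f*z,(v-d['cy'])/f*z,z],-1);T=d['world_from_camera']
    return P@T[:3,:3].T+T[:3,3]
E
python3 - <<'E'
from h import *
o=robot.get_obs();print({k:np.round(v,3) for k,v in o.items()})
ims=[]
for c in['top','side']:
    d=grab(c);ims.append(d['image'])
    print(c,np.round(d['world_from_camera'][:3,3],3),d['vertical_fov'])
    for l in['hook_grip','hook_seat','gate_pivot','slot_left','slot_right','crate']:
        for r in robot.pinpoint(c,l)[:4]:
            u,v=r['location'];
            try: print(l,round(r['score'],2),np.round([u,v]),np.round(pt(d,u,v),3),np.round(pt(d,u,v,0.012),3))
            except Exception as e: print(l,r)
    cv2.imwrite(f'pics/{c}0.png',cv2.cvtColor(d['image'],cv2.COLOR_RGB2BGR))
E
```

```text
pics
{'time_s': np.float64(0.0), 'q': array([ 1.042,  0.221,  1.528,  0.   ,  1.395, -0.126]), 'dq': array([-0.002,  0.   , -0.   ,  0.001, -0.001, -0.   ]), 'joint_efforts': array([-1.0000e-03, -4.9460e+01, -3.8738e+01,  7.0000e-02,  5.7000e-02,
       -0.0000e+00]), 'tcp_pos': array([0.245, 0.574, 0.221]), 'orientation': array([-3.14 , -0.   ,  2.739]), 'force': array([-0.611,  0.031,  0.436]), 'torque': array([-0.014,  0.04 , -0.009]), 'grasp_force': np.float64(0.0), 'width': np.float64(0.087)}
top [0.316 0.015 1.03 ] 48.628957323254745
hook_grip 0.88 [163. 217.] [0.446 0.246 0.044] [0.45  0.254 0.012]
hook_grip 0.85 [320. 255.] [ 0.352 -0.117  0.046] [ 0.353 -0.121  0.012]
hook_grip 0.57 [146. 261.] [0.346 0.284 0.044] [0.347 0.292 0.012]
hook_seat 0.94 [158. 198.] [ 0.5    0.269 -0.   ] [0.497 0.265 0.012]
hook_seat 0.57 [304. 240.] [ 0.389 -0.086 -0.002] [ 0.388 -0.085  0.012]
hook_seat 0.56 [157. 279.] [0.303 0.267 0.001] [0.303 0.264 0.012]
gate_pivot 0.96 [296. 235.] [ 0.403 -0.066  0.009] [ 0.403 -0.066  0.012]
gate_pivot 0.94 [151. 192.] [0.513 0.285 0.011] [0.513 0.285 0.
[... 504 characters left out ...]
 0.308 0.012]
hook_grip 0.58 [226. 275.] [ 0.343 -0.138  0.047] [ 0.349 -0.119  0.012]
hook_seat 0.94 [150. 169.] [0.305 0.268 0.005] [0.304 0.261 0.012]
hook_seat 0.93 [234. 254.] [ 0.39  -0.075 -0.001] [ 0.386 -0.083  0.012]
hook_seat 0.56 [215. 146.] [0.494 0.271 0.006] [0.492 0.265 0.012]
gate_pivot 0.96 [148. 179.] [0.287 0.229 0.009] [0.287 0.226 0.012]
gate_pivot 0.87 [226. 142.] [0.531 0.281 0.   ] [0.526 0.268 0.012]
gate_pivot 0.68 [234. 246.] [ 0.396 -0.06   0.007] [ 0.395 -0.063  0.012]
slot_left 0.7 [298. 175.] [0.64  0.065 0.007] [0.636 0.061 0.012]
slot_right 0.88 [315. 183.] [0.657 0.01  0.017] [0.66  0.014 0.012]
crate 0.62 [308. 185.] [0.643 0.021 0.007] [0.64  0.018 0.012]
```

Run:
```python
import cv2
a=cv2.imread('pics/top0.png')[60:330,90:390];cv2.imwrite('pics/a.png',cv2.resize(a,None,fx=2.2,fy=2.2,interpolation=3)[:600,:800])
```

```text
(no output)
```

View pics/a.png

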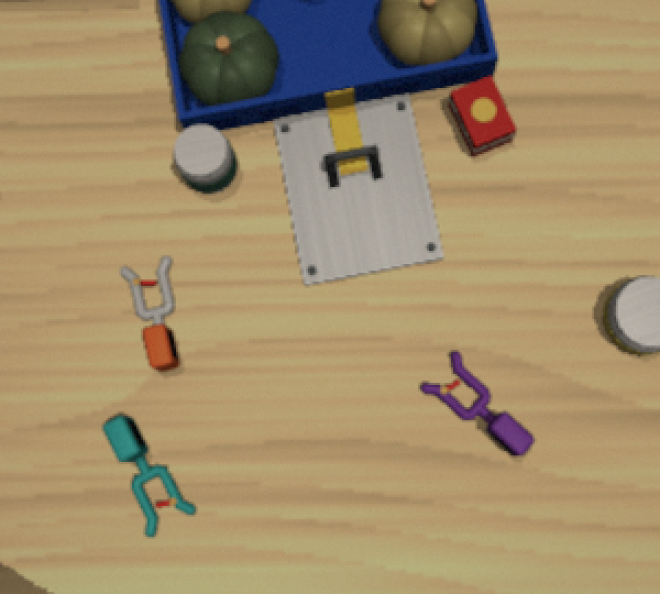

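View pics/side0.png

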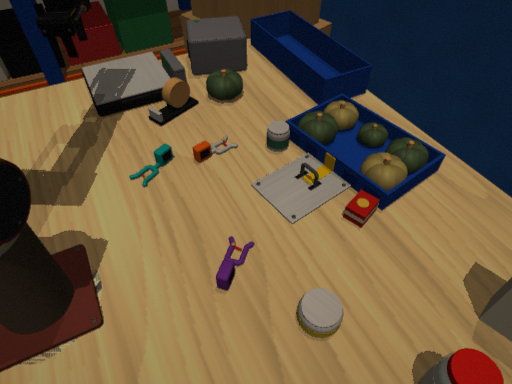

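Top crop: the candidates are the orange hook at full-image pixel (163,217), the turquoise one at (146,261) and the purple one at (320,255). The description means the orange one. The staple is at about (250,134), on the grey sill. Next I'll measure the hook and sill geometry.

```bash
cat >> h.py <<'E'
def rect(P):
    r=cv2.minAreaRect((P[:,:2]*1000).astype(np.float32));return r,cv2.boxPoints(r)
def plane(d,m,z):
    v,u=np.nonzero(m);return np.array([pt(d,a,b,z) for a,b in zip(u,v)])
def big(m):
    n,L,s,_=cv2.connectedComponentsWithStats(m.astype(np.uint8));return L==1+np.argmax(s[1:,4])
E
python3 - <<'E'
from h import *
d=grab('top');im=d['image'];hsv=cv2.cvtColor(im,cv2.COLOR_RGB2HSV);P=pc(d)
# sill
v,u=np.mgrid[:384,:512]
box=(u>205)&(u<300)&(v>90)&(v<195)
m=box&(hsv[...,1]<50)&(hsv[...,2]>90);m=big(m)
r,c=rect(plane(d,m,.006));print('sill',r,c.round(0).tolist())
# orange block
m=big((u>140)&(u<190)&(v>195)&(v<240)&(hsv[...,0]<14)&(hsv[...,1]>170)&(P[...,2]>.035))
r,c=rect(plane(d,m,.046));print('grip',r,c.round(0).tolist(),m.sum(), np.median(P[m],0).round(4))
# steel jaw
m=(u>140)&(u<180)&(v>170)&(v<212)&(hsv[...,1]<60)
q=plane(d,m,.006)*1000;print('jaw n',m.sum(),q.mean(0).round(1));
# dark staple
m=box&(hsv[...,2]<75)&(P[...,2]>.012)
q=P[m]*1000;print(q[np.argsort(q[:,1])].round(0)[:, :].tolist()[::6])
for n in['tuna_tin','bean_tin','stock_box','tape_stand','oat_jar','cereal_box']:
    for r in robot.pinpoint('top',n)[:1]: print(n,round(r['score'],2),pt(d,*r['location']).round(3))
cv2.imwrite('pics/b.png',cv2.resize(im[165:245,130:200],None,fx=8,fy=7,interpolation=2)[...,::-1])
E
```

```text
sill ((629.4098510742188, 34.791046142578125), (200.58612060546875, 159.96339416503906), 10.040144920349121) [[517.0, 96.0], [545.0, -61.0], [742.0, -26.0], [714.0, 131.0]]
grip ((447.2298889160156, 248.02005004882812), (44.23539733886719, 26.5616455078125), 14.940045356750488) [[422.0, 255.0], [429.0, 229.0], [472.0, 241.0], [465.0, 267.0]] 207 [0.4467 0.248  0.0453]
jaw n 268 [512. 266.   6.]
[[752.0, -87.0, 16.0], [700.0, -84.0, 19.0], [751.0, -83.0, 30.0], [750.0, -82.0, 44.0], [751.0, -80.0, 37.0], [751.0, -78.0, 30.0], [719.0, -77.0, 26.0], [722.0, -75.0, 19.0], [752.0, -74.0, 46.0], [749.0, -72.0, 46.0], [750.0, -70.0, 40.0], [748.0, -67.0, 45.0], [749.0, -65.0, 36.0], [748.0, -62.0, 38.0], [748.0, -60.0, 39.0], [747.0, -57.0, 39.0], [747.0, -55.0, 40.0], [748.0, -53.0, 33.0], [748.0, -50.0, 32.0], [748.0, -48.0, 28.0], [745.0, -45.0, 34.0], [745.0, -43.0, 28.0], [745.0, -41.0, 22.0], [744.0, -38.0, 25.0], [743.0, -36.0, 20.0], [742.0, -33.0, 17.0], [744.0, -32.0, 49.0], [740.0, -30.0, 47.0], [740.0, -27.0, 41.0], [742.0, -25.0, 42.0], [742.0, -23.0, 42.0], [740.0, -20.0, 35.0
[... 1518 characters left out ...]
 127.0, 52.0], [743.0, 128.0, 44.0], [743.0, 129.0, 37.0], [747.0, 130.0, 51.0], [740.0, 130.0, 45.0], [749.0, 131.0, 59.0], [740.0, 132.0, 51.0], [737.0, 133.0, 45.0], [735.0, 134.0, 37.0], [747.0, 134.0, 53.0], [735.0, 135.0, 44.0], [748.0, 136.0, 62.0], [741.0, 136.0, 55.0], [733.0, 137.0, 48.0], [712.0, 138.0, 42.0], [736.0, 138.0, 59.0], [733.0, 139.0, 31.0], [745.0, 140.0, 64.0], [713.0, 141.0, 41.0], [733.0, 141.0, 55.0], [714.0, 142.0, 46.0], [713.0, 143.0, 42.0], [731.0, 144.0, 53.0], [729.0, 145.0, 47.0], [712.0, 147.0, 30.0]]Traceback (most recent call last):
  File "<stdin>", line 18, in <module>
ValueError: it knows: crate, gate_pivot, hook_grip, hook_seat, slot_left, slot_right
```

The sill fits 200.6 x 160.0 mm at yaw 10.0°. That puts the origin at (654,39), the right leg near (658,15) and the left leg near (650,64). The grip block is at (447,248), yaw 15°, top at 45 mm, and the sizes match the description. I'll approach above it and take the close crop on the way.

```bash
cat >> h.py <<'E'
from scipy.spatial.transform import Rotation as Ro
def togo(target,yaw):
    o=robot.get_obs();R=Ro.from_euler('xyz',o['orientation']);W=Ro.from_euler('xyz',[np.pi,0,yaw])
    print('t',round(float(o['time_s']),2),'tcp',np.round(o['tcp_pos'],4),'rpy',np.round(o['orientation'],4),'F',np.round(o['force'],1),'w',round(float(o['width']),4))
    print('lin(after turn)',np.round(W.inv().apply(np.array(target)-o['tcp_pos'])/.03,3),'ang',np.round((R.inv()*W).as_rotvec()/(np.pi/2),4))
E
python3 -m crank '{"angular":[[0,0,-0.1055],[0,0,-0.1055],[0,0,-0.1055],[0,0,-0.1055],[0,0,0],[0,0,0],[0,0,0],[0,0,0],[0,0,0],[0,0,0],[0,0,0],[0,0,0]],"linear":[[0,0,0],[0,0,0],[0,0,0],[0,0,0],[-0.4,-1,0],[-0.4,-1,0],[-0.4,-1,0],[-0.4,-1,0],[-0.4,-1,0],[-0.4,-1,0],[-0.4,-1,0],[-0.4,-1,0]],"hand":[1,1,1,1,1,1,1,1,1,1,1,1]}'
python3 - <<'E'
from h import *
togo([.4472,.248,.14],3.402)
E
```

```text
time_s: 2.25
tcp_pos: [0.4001, 0.3669, 0.2227]
orientation: [3.141, 0.0, -2.881]
force: [0.4, 0.2, -0.9]
width: 0.0874
grasp_force: 0.0
t 2.25 tcp [0.4001 0.3669 0.2227] rpy [ 3.1415e+00  4.0000e-04 -2.8815e+00] F [ 0.4  0.2 -0.9] w 0.0874
lin(after turn) [-0.497 -4.234  2.758] ang [ 0.0001  0.0003 -0.0002]
```

```bash
python3 -m crank '{"angular":[[0,0,0],[0,0,0],[0,0,0],[0,0,0],[0,0,0],[0,0,0]],"linear":[[-0.1,-0.85,0.55],[-0.1,-0.85,0.55],[-0.1,-0.85,0.55],[-0.1,-0.85,0.55],[-0.1,-0.85,0.55],[0,0,0]],"hand":[1,1,1,1,1,1]}'
python3 - <<'E'
from h import *
d=grab('wrist','w1.png');P=pc(d);hsv=cv2.cvtColor(d['image'],cv2.COLOR_RGB2HSV)
m=big((hsv[...,0]<14)&(hsv[...,1]>170)&(P[...,2]>.035)&(P[...,2]<.06))
r,c=rect(plane(d,m,.046));print('grip',r,c.round(0).tolist(),m.sum(),np.median(P[m],0).round(4))
togo([.4472,.248,.01],3.402)
E
```

```text
time_s: 3.0
tcp_pos: [0.4462, 0.2469, 0.1388]
orientation: [-3.141, -0.003, -2.884]
force: [-0.2, 0.2, 0.0]
width: 0.0869
grasp_force: 0.0
grip ((445.34033203125, 250.08641052246094), (45.1474494934082, 25.087594985961914), 13.415997505187988) [[420.0, 257.0], [426.0, 233.0], [470.0, 243.0], [464.0, 268.0]] 1804 [0.4447 0.2501 0.0446]
t 3.05 tcp [0.4466 0.248  0.1398] rpy [ 3.1413e+00 -1.0000e-03 -2.8833e+00] F [-0.6 -1.3 -0.2] w 0.0871
lin(after turn) [-0.02  -0.005  4.327] ang [ 0.0002 -0.0006 -0.0013]
```

View pics/w1.png

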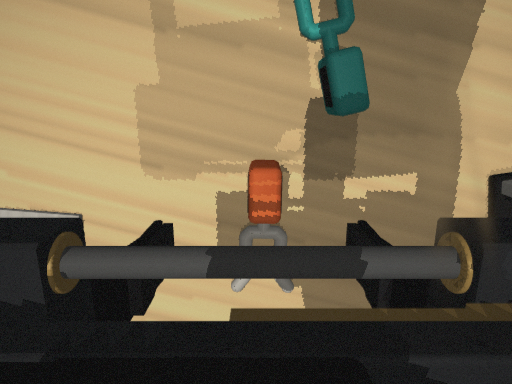

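The wrist view shows the orange grip at (265,190), between the open fingers, with its steel jaw ahead at (263,250). The turquoise look-alike is off to the side at (345,80). Now I'll descend and grasp.

```bash
python3 -m crank '{"angular":[[0,0,0.008],[0,0,0],[0,0,0],[0,0,0],[0,0,0],[0,0,0],[0,0,0],[0,0,0],[0,0,0],[0,0,0],[0,0,0]],"linear":[[0,0.03,0.9],[0,0,0.9],[0,0,0.9],[0,0,0.9],[0,0,0.5],[0,0,0.22],[0,0,0],[0,0,0],[0,0,0],[0,0,0],[0,0,0]],"hand":[1,1,1,1,1,1,1,-1,-1,-1,-1]}'
python3 -m crank '{"angular":[[0,0,0],[0,0,0],[0,0,0]],"linear":[[0,0,0],[0,0,0],[0,0,0]],"hand":[-1,-1,-1]}'
```

```text
time_s: 4.42
tcp_pos: [0.4467, 0.2493, 0.0107]
orientation: [3.142, 0.0, -2.894]
force: [0.2, -0.4, 1.2]
width: 0.0548
grasp_force: 0.0
time_s: 4.8
tcp_pos: [0.4465, 0.2494, 0.0104]
orientation: [3.141, -0.0, -2.894]
force: [0.0, -0.1, -0.8]
width: 0.0259
grasp_force: 30.0
```

```bash
python3 -m crank '{"angular":[[0,0,0],[0,0,0],[0,0,0],[0,0,0.023],[0,0,0.023],[0,0,0],[0,0,0],[0,0,0],[0,0,0],[0,0,0],[0,0,0],[0,0,0]],"linear":[[0,0,-0.5],[0,0,-1],[0,0,-1],[0,0,-0.8],[0,0,0],[-0.18,-1,0],[-0.18,-1,0],[-0.18,-1,0],[-0.18,-1,0],[-0.18,-1,0],[-0.18,-1,0],[0,-1,0]],"hand":[-1,-1,-1,-1,-1,-1,-1,-1,-1,-1,-1,-1]}'
python3 -m crank '{"angular":[[0,0,0],[0,0,0],[0,0,0],[0,0,0]],"linear":[[0,-1,0],[0,-0.8,0],[0,0,0],[0,0,0]],"hand":[-1,-1,-1,-1]}'
python3 - <<'E'
from h import *
togo([.5264,-.0088,.0175],3.3168)
d=grab('top');P=pc(d);im=d['image']
for c in['top']:
    for l in['hook_grip','hook_seat','gate_pivot','slot_left','slot_right']:
        for r in robot.pinpoint(c,l)[:3]: print(l,round(r['score'],2),np.round(r['location']),pt(d,*r['location'],.012 if 'slot' in l else .083).round(3))
w=grab('wrist')
cv2.imwrite('pics/c.png',np.vstack([cv2.resize(im[90:200,180:340],(640,440))[:,:],])[...,::-1])
cv2.imwrite('pics/w2.png',w['image'][...,::-1])
E
```

```text
time_s: 6.3
tcp_pos: [0.5144, 0.0471, 0.1081]
orientation: [3.141, -0.002, -2.967]
force: [-1.2, 0.7, -2.1]
width: 0.0257
grasp_force: 30.0
time_s: 6.8
tcp_pos: [0.5236, -0.0046, 0.1085]
orientation: [3.141, -0.002, -2.967]
force: [-0.5, -0.4, -1.8]
width: 0.0258
grasp_force: 30.0
t 6.8 tcp [ 0.5236 -0.0046  0.1085] rpy [ 3.1406e+00 -1.6000e-03 -2.9670e+00] F [-0.5 -0.4 -1.8] w 0.0258
lin(after turn) [-0.066 -0.155  3.033] ang [ 0.0006 -0.001  -0.0004]
hook_grip 0.67 [144. 262.] [0.343 0.276 0.083]
hook_grip 0.59 [272. 174.] [ 0.535 -0.011  0.083]
hook_grip 0.57 [319. 252.] [ 0.356 -0.111  0.083]
hook_seat 0.97 [159. 279.] [0.304 0.243 0.083]
hook_seat 0.87 [303. 241.] [ 0.382 -0.076  0.083]
```

View pics/c.png

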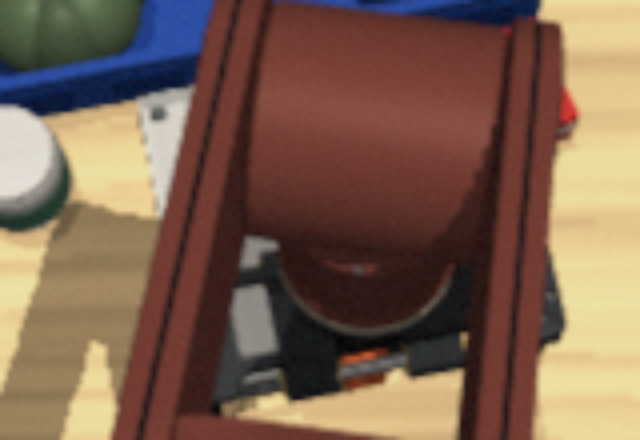

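View pics/w2.png

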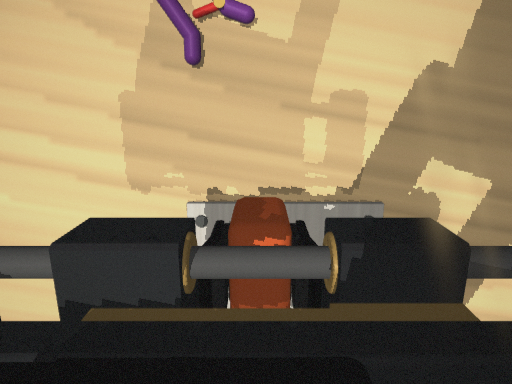

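The top view is blocked by the arm. The wrist view shows the orange grip at (260,250), centred between the fingers over the sill. I'll lower it to just above the sill and check with the side camera.

```bash
python3 -m crank '{"angular":[[0,0,0],[0,0,0],[0,0,0],[0,0,0],[0,0,0],[0,0,0],[0,0,0]],"linear":[[-0.07,-0.15,0.8],[0,0,0.8],[0,0,0.8],[0,0,0.4],[0,0,0.2],[0,0,0],[0,0,0]],"hand":[-1,-1,-1,-1,-1,-1,-1]}'
python3 - <<'E'
from h import *
togo([.5264,-.0088,.0175],3.3168)
d=grab('side');P=pc(d);im=d['image']
L=np.array([[.6540,.0392]]);
for l,z in[('hook_grip',.030),('hook_seat',.013),('gate_pivot',.013),('slot_left',.012),('slot_right',.012)]:
    for r in robot.pinpoint('side',l)[:3]:
        p=pt(d,*r['location'],z);q=(p[:2]-[.654,.0392])@np.array([[.9847,-.1743],[.1743,.9847]])
        print(l,round(r['score'],2),np.round(r['location']),p.round(3),'tray',q.round(4))
cv2.imwrite('pics/s2.png',cv2.resize(im[110:260,220:420],(800,600),interpolation=2)[...,::-1])
E
```

```text
time_s: 8.02
tcp_pos: [0.5281, -0.0092, 0.0204]
orientation: [-3.141, 0.002, -2.966]
force: [0.2, 0.5, -3.0]
width: 0.026
grasp_force: 30.0
t 8.03 tcp [ 0.5281 -0.0092  0.0204] rpy [-3.1411e+00  1.5000e-03 -2.9663e+00] F [ 0.2  0.5 -3. ] w 0.026
lin(after turn) [0.055 0.024 0.096] ang [-0.0003  0.001   0.0001]
hook_grip 0.95 [163. 154.] [0.348 0.282 0.03 ] tray [-0.2588  0.2926]
hook_grip 0.92 [228. 274.] [ 0.351 -0.128  0.03 ] tray [-0.3279 -0.1121]
hook_grip 0.62 [275. 205.] [ 0.525 -0.015  0.03 ] tray [-0.137  -0.0313]
hook_seat 0.83 [237. 256.] [ 0.39  -0.091  0.013] tray [-0.283 -0.082]
hook_seat 0.66 [150. 168.] [0.303 0.265 0.013] tray [-0.3063  0.2831]
gate_pivot 0.71 [232. 246.] [ 0.392 -0.062  0.013] tray [-0.276  -0.0539]
gate_pivot 0.7 [148. 178.] [0.289 0.228 0.013] tray [-0.3268  0.2495]
slot_left 0.93 [302. 174.] [0.648 0.057 0.012] tray [-0.0025  0.0184]
slot_right 0.91 [315. 184.] [0.658 0.011 0.012] tray [-0.0006 -0.0287]
```

View pics/s2.png

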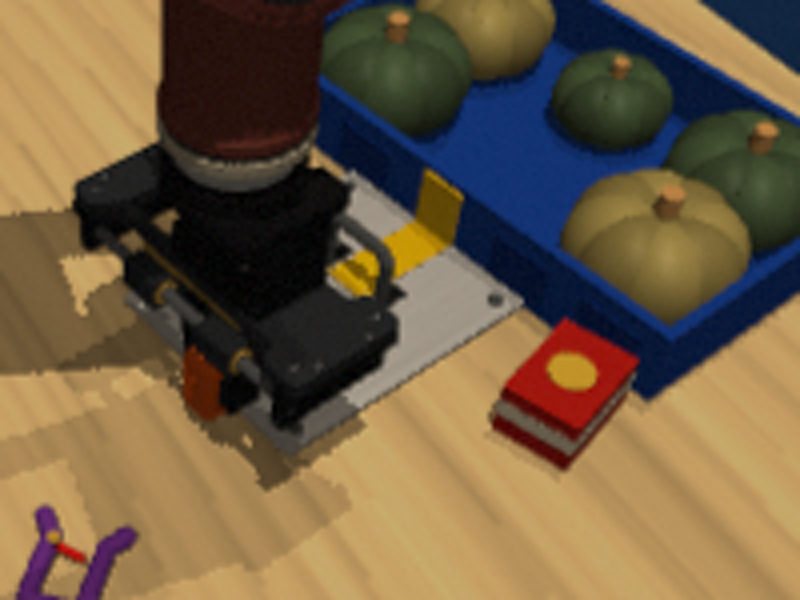

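The side view shows the hook held level over the sill at (200,380) in the crop, with the staple leg ahead at (385,270). The red box is clear of the path. The side camera's fixes put the grip about 2 mm right of the leg, so alignment is good. Advancing to the mouth.

```bash
python3 -m crank '{"angular":[[0,0,0],[0,0,0],[0,0,0],[0,0,0],[0,0,0]],"linear":[[0,0.02,0.06],[-0.3,0,0],[-0.3,0,0],[-0.3,0,0],[0,0,0]],"hand":[-1,-1,-1,-1,-1]}'
cat >> h.py <<'E'
def loc():
    o=robot.get_obs();c,s=np.cos(.1752),np.sin(.1752);M=np.array([[c,-s],[s,c]])
    print('t',round(float(o['time_s']),2),'local mm',((o['tcp_pos'][:2]-[.654,.0392])@M*1000).round(1),'z',round(o['tcp_pos'][2]*1000,1),'F local',(o['force'][:2]@M).round(1),'Fz',round(float(o['force'][2]),1),'T',o['torque'].round(2),'rpy',o['orientation'].round(3))
E
python3 -c "from h import *;loc()"
```

```text
time_s: 8.95
tcp_pos: [0.5549, -0.0038, 0.0178]
orientation: [-3.141, 0.001, -2.966]
force: [-0.3, 0.1, -2.2]
width: 0.0254
grasp_force: 30.0
t 8.95 local mm [-105.1  -25. ] z 17.8 F local [-0.3  0.2] Fz -2.2 T [-0.03  0.03 -0.  ] rpy [-3.141e+00  1.000e-03 -2.966e+00]
```

```bash
for i in 1 2; do python3 -m crank '{"angular":[[0,0,0],[0,0,0],[0,0,0]],"linear":[[-0.1,0,0],[-0.1,0,0],[-0.1,0,0]],"hand":[-1,-1,-1]}' >/dev/null
python3 -c "from h import *;loc()"; done
```

```text
t 9.32 local mm [-97.  -24.9] z 17.7 F local [ 0.2 -0.4] Fz -2.8 T [ 0.05  0.04 -0.01] rpy [-3.142 -0.    -2.966]
t 9.7 local mm [-87.9 -24.9] z 17.7 F local [-0.2  0.4] Fz -2.0 T [0.02 0.05 0.02] rpy [ 3.142  0.    -2.966]
```

```bash
for i in 1 2 3; do python3 -m crank '{"angular":[[0,0,0],[0,0,0]],"linear":[[-0.07,0,0],[-0.07,0,0]],"hand":[-1,-1]}' >/dev/null
python3 -c "from h import *;loc()"; done
```

```text
t 9.95 local mm [-85.4 -24.8] z 17.1 F local [-5.6 -0.8] Fz 0.4 T [-0.22  0.86 -0.06] rpy [ 3.141e+00 -3.000e-03 -2.966e+00]
t 10.2 local mm [-82.5 -24.5] z 16.6 F local [-7.9  0.3] Fz 1.7 T [-0.27  1.35  0.02] rpy [ 3.141 -0.006 -2.966]
t 10.45 local mm [-78.5 -24.2] z 16.6 F local [-8.9  1.3] Fz 2.1 T [0.01 1.41 0.03] rpy [ 3.14  -0.006 -2.966]
```

```bash
python3 -m crank '{"angular":[[0,0,0],[0,0,0],[0,0,0]],"linear":[[-0.07,0,-0.02],[-0.07,0,-0.01],[-0.07,0,0]],"hand":[-1,-1,-1]}' >/dev/null
python3 -c "from h import *;loc()"; for i in 1 2 ; do python3 -m crank '{"angular":[[0,0,0],[0,0,0]],"linear":[[-0.07,0,0],[-0.07,0,0]],"hand":[-1,-1]}' >/dev/null
python3 -c "from h import *;loc()"; done
```

```text
t 10.82 local mm [-71.8 -23.7] z 17.1 F local [-4.6  1.8] Fz -2.0 T [0.31 1.03 0.19] rpy [ 3.14  -0.006 -2.966]
t 11.07 local mm [-67.  -23.6] z 17.2 F local [-3.1  3.1] Fz -2.6 T [0.63 0.78 0.22] rpy [ 3.139 -0.004 -2.966]
t 11.32 local mm [-60.  -24.8] z 18.7 F local [ 0.5 -0.6] Fz -2.4 T [ 0.04 -0.   -0.01] rpy [-3.141e+00  1.000e-03 -2.966e+00]
```

The force built to 9 N and then dropped to zero at x = −60, which suggests the gate snapped. I'll push in 1.5 mm more to be safe and then pull back gently.

```bash
python3 -m crank '{"angular":[[0,0,0],[0,0,0]],"linear":[[-0.05,0,0.02],[0,0,0]],"hand":[-1,-1]}' >/dev/null
python3 -c "from h import *;loc()"; python3 -m crank '{"angular":[[0,0,0],[0,0,0],[0,0,0],[0,0,0]],"linear":[[0.1,0,0],[0.1,0,0],[0.05,0,0],[0,0,0]],"hand":[-1,-1,-1,-1]}' >/dev/null
python3 -c "from h import *;loc()"; for i in 1 2 ; do python3 -m crank '{"angular":[[0,0,0],[0,0,0]],"linear":[[0.04,0,0],[0,0,0]],"hand":[-1,-1]}' >/dev/null
python3 -c "from h import *;loc()"; done
```

```text
t 11.57 local mm [-58.6 -25.6] z 18.4 F local [-0.2  0.2] Fz -2.1 T [-0.01 -0.02  0.06] rpy [-3.141e+00  1.000e-03 -2.967e+00]
t 12.07 local mm [-67.  -24.9] z 18.0 F local [-0.1 -0.6] Fz -2.1 T [ 0.09  0.05 -0.  ] rpy [-3.142 -0.    -2.966]
t 12.32 local mm [-68.1 -24.9] z 17.9 F local [-0.4 -0.1] Fz -1.2 T [0.07 0.08 0.01] rpy [ 3.142 -0.    -2.966]
t 12.57 local mm [-69.4 -24.9] z 17.9 F local [-0.2  0.5] Fz -2.9 T [0.09 0.03 0.01] rpy [ 3.142 -0.    -2.966]
```

```bash
for i in 1 2 3; do python3 -m crank '{"angular":[[0,0,0],[0,0,0]],"linear":[[0.04,0,0],[0,0,0]],"hand":[-1,-1]}' >/dev/null
python3 -c "from h import *;loc()"; done
```

```text
t 12.82 local mm [-70.5 -24.9] z 17.9 F local [-0.7  0.5] Fz -2.2 T [0.11 0.01 0.06] rpy [-3.142 -0.    -2.966]
t 13.07 local mm [-71. -25.] z 18.3 F local [1.7 0.9] Fz -2.2 T [ 0.13 -0.34 -0.01] rpy [-3.141e+00  2.000e-03 -2.966e+00]
t 13.32 local mm [-71.3 -25.1] z 18.6 F local [5.8 0.5] Fz -3.9 T [ 0.35 -0.94  0.13] rpy [-3.141  0.004 -2.966]
```

The leg bears on the shut gate at x = −71, so the hook is locked. Raising the pull to about 10 N.

```bash
python3 -m crank '{"angular":[[0,0,0],[0,0,0]],"linear":[[0.04,0,0],[0,0,0]],"hand":[-1,-1]}' >/dev/null
python3 -c "from h import *;loc()"; python3 -m crank '{"angular":[[0,0,0],[0,0,0]],"linear":[[0.01,0,0],[0,0,0]],"hand":[-1,-1]}' >/dev/null
python3 -c "from h import *;loc()"; python3 -m crank '{"angular":[[0,0,0],[0,0,0],[0,0,0],[0,0,0]],"linear":[[0,0,0],[0,0,0],[0,0,0],[0,0,0]],"hand":[-1,-1,-1,-1]}' >/dev/null
python3 -c "from h import *;loc()"
```

```text
t 13.57 local mm [-71.4 -25.1] z 18.7 F local [10.4  0.6] Fz -6.6 T [ 0.43 -1.49  0.03] rpy [-3.141  0.006 -2.966]
t 13.82 local mm [-71.5 -25.1] z 18.7 F local [10.4  0.4] Fz -7.5 T [ 0.5  -1.61  0.05] rpy [-3.141  0.006 -2.966]
t 14.32 local mm [-71.4 -25.1] z 18.7 F local [11.9  1.6] Fz -8.0 T [ 0.47 -1.62  0.08] rpy [-3.141  0.006 -2.966]
```

I held 10–12 N for 0.75 s. Now I'll relax, lower onto the sill, release and back off.

```bash
python3 -m crank '{"angular":[[0,0,0],[0,0,0],[0,0,0],[0,0,0],[0,0,0]],"linear":[[-0.1,0,0],[-0.1,0,0],[-0.08,0,0],[0,0,0.04],[0,0,0]],"hand":[-1,-1,-1,-1,-1]}' >/dev/null
python3 -c "from h import *;loc()"; python3 -m crank '{"angular":[[0,0,0],[0,0,0]],"linear":[[0,0,0.03],[0,0,0]],"hand":[-1,-1]}' >/dev/null
python3 -c "from h import *;loc()"
```

```text
t 14.95 local mm [-66.2 -24.9] z 16.5 F local [-0.1 -0.5] Fz -2.6 T [ 0.03  0.09 -0.02] rpy [ 3.141e+00 -1.000e-03 -2.966e+00]
t 15.2 local mm [-66.1 -24.9] z 16.4 F local [-3.2  1.2] Fz 5.1 T [0.1  0.69 0.  ] rpy [ 3.142e+00 -1.000e-03 -2.966e+00]
```

```bash
python3 -m crank '{"angular":[[0,0,0],[0,0,0],[0,0,0],[0,0,0],[0,0,0],[0,0,0],[0,0,0]],"linear":[[0,0,-0.02],[0,0,0],[0,0,0],[0,0,0],[0,0,0],[0,0,0],[0,0,0]],"hand":[-1,0.3,0.3,0.3,0.3,0.3,0.3]}'
python3 -m crank '{"angular":[[0,0,0],[0,0,0],[0,0,0],[0,0,0],[0,0,0],[0,0,0],[0,0,0],[0,0,0],[0,0,0],[0,0,0],[0,0,0],[0,0,0]],"linear":[[0,0,-0.3],[0,0,-0.6],[0,0,-1],[0,0,-1],[0,0,-1],[1,0,-1],[1,0,-1],[1,0,-0.5],[1,0,0],[1,0,0],[1,0,0],[0,0,0]],"hand":[0.3,0.3,0.3,0.3,0.3,0.3,0.3,0.3,0.3,0.3,0.3,0.3]}'
python3 - <<'E'
from h import *
d=grab('top');e=grab('side')
A=cv2.resize(d['image'][90:200,200:310],(400,400),interpolation=2);B=cv2.resize(e['image'][145:235,255:345],(400,400),interpolation=2)
cv2.imwrite('pics/f.png',np.hstack([A,B])[...,::-1])
P=pc(d);h=cv2.cvtColor(d['image'],cv2.COLOR_RGB2HSV);v,u=np.mgrid[:384,:512]
m=(h[...,0]<14)&(h[...,1]>170)&(P[...,2]>.03)&(v>120)&(v<200)&(u>220)&(u<290)
if m.any(): m=big(m);print(rect(plane(d,m,.052))[0],np.median(P[m],0))
E
```

```text
time_s: 16.08
tcp_pos: [0.5934, 0.0032, 0.0165]
orientation: [-3.142, 0.0, -2.966]
force: [0.0, 0.2, 0.2]
width: 0.0564
grasp_force: 0.0
time_s: 17.58
tcp_pos: [0.4154, -0.0284, 0.2098]
orientation: [-3.141, 0.002, -2.967]
force: [0.3, 0.2, 0.1]
width: 0.0568
grasp_force: 0.0
((589.505615234375, 0.7369121313095093), (0.0, 0.0), 0.0) [0.44298164 0.00826536 0.57621406]
```

View pics/f.png

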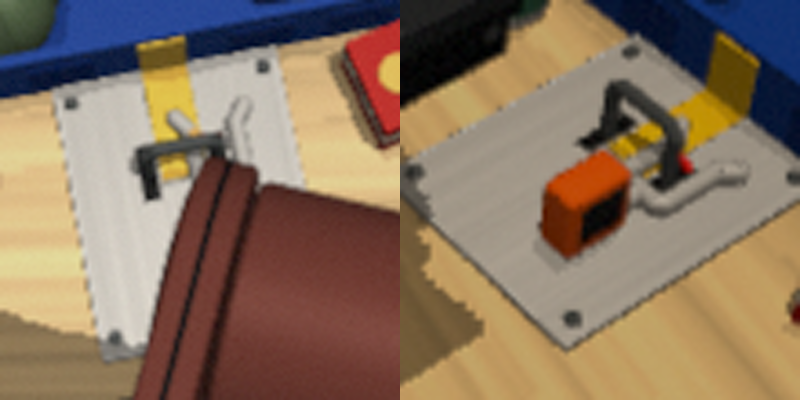

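The right panel (side view) shows the hook flat on the sill with its grip at (590,205). The right staple leg is inside the jaw, the red gate is shut behind it at (685,165), and the gripper is clear. Handing in.

```bash
python3 -c "
from workcell import robot
print(robot.finish_job())"
```

```text
the job is handed in; nothing more can be done
None
```

The orange hook is locked on the right staple leg: the gate snapped shut, the lock held a 10–12 N tug for about 0.75 s, and the hook lies flat on the sill with the gripper clear; the job is handed in, but no verdict came back.

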